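Rack two digested tubes, then show the sample to the inspection camera

ROBOT

A 6-joint arm with a two-finger parallel gripper is mounted at the origin on the work surface. World frame = base frame: x ahead of the robot, y to its left, z up, the work surface at z = 0. Lengths are in m, angles in rad, forces in N, time in s.
With the tool pointing down it reaches from about 0.375 to 0.825 m from the base axis. Payload 5.5 kg.
Tool frame: the origin (TCP) lies at the very end of the fingers, on their centre line; the grasp point (between the pads) lies 19 mm behind it; z points along the fingers, y is the line along which they close (so a half turn about z gives the same grasp; the last joint's range is limited). The gripper opens to 85 mm and grips with 20 to 120 N. Pads are 22 mm wide; open, the fingers measure 114 mm over their backs; the gripper's body (76 mm by 85 mm) begins 54 mm behind the grasp point. The pads swing forward as they close: fully open they stand 13 mm farther back than shut.
Start: joints at [-1.167, 0.314, -0.047, 1.21, 0, 1.571], TCP at [0.236, -0.552, 0.231] pointing down, gripper open.
Joint ranges: [-2.67, 2.67], [-0.69, 1.73], [-1.03, 1.25], [-2.08, 2.16], [-1.42, 1.45], [-3.14, 3.14]. Speed limits (rad/s): [2.39, 2.39, 3.01, 3.14, 3.14, 3.14].

INTERFACE

Orientations are given as a unit quaternion [w, x, y, z].
In Python, from rig import bot gives the robot as it stands.
- The arm moves only by the tool carry_out, never from a script. Its argument "commands" is a list of rows, each an object with "delta_pos": the shift along the world's x, y, z as a fraction of full scale, a list of three; "angular": the turn, a rotation vector about the world's x, y, z as a fraction of full scale, a list of three. A call has 1 to 5 rows; each row shifts and turns the commanded pose from where the row before left it; what a row does not reach is not made up. Full scale, the value 1, is 1 m for a shift and 90 degrees for a turn. A row lasts 1/8 s, in which the tool goes at most 62.5 mm and 10.7 degrees, less where a joint would pass 70% of its speed; a pose out of reach is approached as far as the arm can. A call with a number of a shift or a turn outside -1 to 1 is refused whole. A call with a gripper value outside its range is refused whole. "grip" is the opening, from 0 (shut) to 1 (fully open), set as the call begins (left out, the last holds). The fingers move at their own pace and stop on an object; "newtons" is the grip in N (left out, the last holds). Time passes only in rows, so rows that do not move let the fingers close. It gives the time, the measured TCP pose, the force, the opening and the grip force at its end, in the units of the state.
- bot.sense(): the state, without advancing time (a new reading comes with each control period).
- bot.read_camera(name): name is "scene" or "top"; returns the picture (480x640x3 uint8, red, green, blue); there is no depth.
- bot.camera_model(name): a dict with "fx", "fy", "cx", "cy" (pixels), "dist" ([k1, k2, p1, p2, k3] as OpenCV has them; the pictures are not rectified), "xyz" and "orientation" of the camera in the world. Camera axes: x right, y up, looking along -z (the intrinsics and any distortion apply to the point x, -y, -z); pixel columns grow to the right and rows downward; lengths in m; the calibration is good to about 2 mm. A picture is of the moment at which its call begins. camera_model takes no time and is no camera call.
- bot.sign_off(): hands the job in; it is judged then, once.
The state is a dict: "time_s": time; "q": joint angles; "dq": joint speeds; "effort": joint torques, N m; "tcp_pos": TCP position; "tool_rot": TCP orientation; "wrist_force": force on the tool from outside, world axes, zero at the start; "wrist_torque": the same for the moment, N m; "grip_width": finger opening in m; "grip_force": force on a finger pad.
Only numpy, scipy, OpenCV 4.12 (cv2) and the standard library are available. Lean on these libraries where they do the work, as an engineer would, in place of code of your own. Each camera call takes 0.05 s, during which the arm holds its last target. There are 200 camera calls.

TASK

The digestion is finished: take the white-capped blank out of the heater and stand it fully down in hole 1 of the yellow cooling rack, then the blue-capped control in hole 2, easing each one to the bottom before you let go and keeping all tubes upright. Then lift out the orange-capped sample by its cap and hold it up to the inspection camera, upright and still, its middle at the height of the lens and half-way between the lens and the lit panel. Finish while still holding it there; leave the green-capped tube in the heater, do not knock the camera stand and disturb nothing else.

Things in the scene. Friction and masses are not known exactly. Their poses are not given: they have to be found in the camera images.
- heater: cream block heater, fixed, 285 mm (x) x 170 mm (y) x 95 mm high, origin under its centre, x from its display front towards its back. Four wells in an aluminium block in one row along x, 52 mm apart, each 32.5 mm wide and 60 mm deep; well centres at x = -63, -11, 41 and 93 mm, y = 0
- blank_mid (a point): middle of the white-capped tube (the blank): point on its axis half-way up its 115 mm height, z up its axis; the cap is the top 16 mm, ribbed, 36 mm across; the 30 mm translucent tube below it has a chamfered flat foot; about 65 g (45 to 90 g). It starts upright in one of the heater's four wells (any one), with its foot 60 mm below the block's top, so 55 mm stands out
- control_mid (a point): middle of the blue-capped tube (the control): point on its axis half-way up its 115 mm height, z up its axis; the cap is the top 16 mm, ribbed, 36 mm across; the 30 mm translucent tube below it has a chamfered flat foot; about 65 g (45 to 90 g). It starts upright in one of the heater's four wells (any one), with its foot 60 mm below the block's top, so 55 mm stands out
- sample_mid (a point): middle of the orange-capped tube (the sample): point on its axis half-way up its 115 mm height, z up its axis; the cap is the top 16 mm, ribbed, 36 mm across; the 30 mm translucent tube below it has a chamfered flat foot; about 65 g (45 to 90 g). It starts upright in one of the heater's four wells (any one), with its foot 60 mm below the block's top, so 55 mm stands out
- spare_mid (a point): middle of the green-capped tube (another sample, which stays in the heater): point on its axis half-way up its 115 mm height, z up its axis; the cap is the top 16 mm, ribbed, 36 mm across; the 30 mm translucent tube below it has a chamfered flat foot; about 65 g (45 to 90 g). It starts upright in one of the heater's four wells (any one), with its foot 60 mm below the block's top, so 55 mm stands out
- rack: yellow cooling rack, fixed, 220 mm (x) x 66 mm (y) x 67 mm high, origin under its centre; four holes in one row along x, 52 mm apart, each 33.5 mm wide and 45 mm deep. One to four black dots beside each hole give its number; hole 1 is the end nearest the robot
- rack_hole1 (a point): centre of the mouth of hole 1 (one dot), level with the rack's top, 67 mm above the bench; hole 45 mm deep, so the middle of a tube fully down is 12.5 mm above this point; axes as the rack's
- rack_hole2 (a point): centre of the mouth of hole 2 (two dots), 52 mm from hole 1; otherwise as rack_hole1
- stand: inspection stand, fixed: dark base plate 140 mm (x) x 370 mm (y) x 12 mm thick; upright lit white panel 180 mm wide, its face at y = +120 mm, its top 202 mm above the bench; camera post at y = -200 mm, 200 mm high. Origin on the bench, below the viewing point; y from the camera to the panel
- camera_head: grey camera 46 mm wide and 44 mm high, clamped on the stand's post at a height that differs from day to day (lens 130 to 170 mm above the bench), looking level along the stand's +y. Origin at the viewing point (see view_point), axes as the stand's
- lens (a point): centre of the camera's lens face, 120 mm from the viewing point towards the camera
- view_point (a point): viewing point in the air, at lens height, half-way between lens face and panel (120 mm from each), centred; axes: y from lens to panel, z up
- reagent: brown reagent jar with a black cap, 70 mm wide, 155 mm high, loose, origin under its centre; a bystander
- beaker: glass beaker, 70 mm wide, 90 mm high, loose, origin under its centre; a bystander
- wash_bottle: white wash bottle with a grey cap and a bent spout, 68 mm wide, 183 mm high, loose, origin under its centre; a bystander
Mind the look-alikes: they are no part of the job. Leave any brown or pink look-alike of the part that bears control_mid alone.

How it is judged:
By the outcome, as a careful person would: the job done as asked, in the order asked, and still so for the second after the job is handed in, while the arm keeps its last pose, push and grip.
It also fails if it takes over 72 s, if anything falls off the work surface, if the arm or the gripper's body presses on something with over 40 N, if the wrist force passes 120 N, or if a joint passes its speed limit or range.

## Working session

There is one attempt and no reset: what is moved stays moved. The work goes in short steps, Python scripts to look and compute and a tool call to move; the robot and the scene stay as the last step left them, time stands still between calls to the robot, and variables do not carry over. Pictures are saved under pics/ and viewed, at most 10 in all, crops included, and the job is handed in when it is done.

Besides the shell and the picture viewer there is one more tool, called after ">>>" as name([rows], argument=value, ...), one row to a line, values as JSON. carry_out: Moves the arm, as the interface text tells. Its arguments: {"type":"object","properties":{"commands":{"type":"array","items":{"type":"object","properties":{"delta_pos":{"type":"array","items":{"type":"number","minimum":-1,"maximum":1}},"angular":{"type":"array","items":{"type":"number","minimum":-1,"maximum":1}}}}},"grip":{"type":"number"},"newtons":{"type":"number"}},"required":["commands"]}

```bash
mkdir -p pics
python3 - <<'E'
from rig import bot
import cv2
for n in("scene","top"):
    im=bot.read_camera(n); cv2.imwrite(f"pics/{n}0.png",im[:,:,::-1]); print(n,bot.camera_model(n))
print(bot.sense())
E
```

```text
scene {'fx': 546.1315868128578, 'fy': 546.1315868128578, 'cx': 319.18168614760697, 'cy': 237.9019508936669, 'dist': array([0.02919058, 0.        , 0.        , 0.        , 0.        ]), 'xyz': array([1.06102833, 0.85646443, 0.79860708]), 'orientation': array([0.26028372, 0.1311041 , 0.45128861, 0.84344691])}
top {'fx': 607.0025185432463, 'fy': 607.0025185432463, 'cx': 317.14941690643093, 'cy': 238.40513181931414, 'dist': array([-0.167432,  0.      ,  0.      ,  0.      ,  0.      ]), 'xyz': array([0.36919913, 0.00333626, 1.89949936]), 'orientation': array([-0.70012816, -0.02940316,  0.03032386,  0.71276677])}
{'time_s': 0.1, 'q': array([-1.16698511e+00,  3.14148719e-01, -4.80041692e-02,  1.21021286e+00,
       -5.49860307e-06,  1.57081362e+00]), 'dq': array([ 0.0009897 , -0.00093848,  0.00300886,  0.00053045,  0.0011934 ,
        0.00049365]), 'effort': array([ 4.72261036e-04, -5.40766776e+01,  3.40541339e+01,  1.11203879e-02,
       -1.02695694e-04, -1.34486299e-05]), 'tcp_pos': array([ 0.23554155, -0.55124595,  0.23051375]), 'tool_rot': array([-7.68214918e-04,  9.79687645e-01,  2.00528058e-01, -1.60062769e-04]), 'wrist_force': array([-0.36449302, -0.70150597, -0.76556637]), 'wrist_torque': array([ 0.03260925, -0.01429278,  0.01398286]), 'grip_force': 0.0, 'grip_width': 0.08520093443637938}
```

View pics/scene0.png

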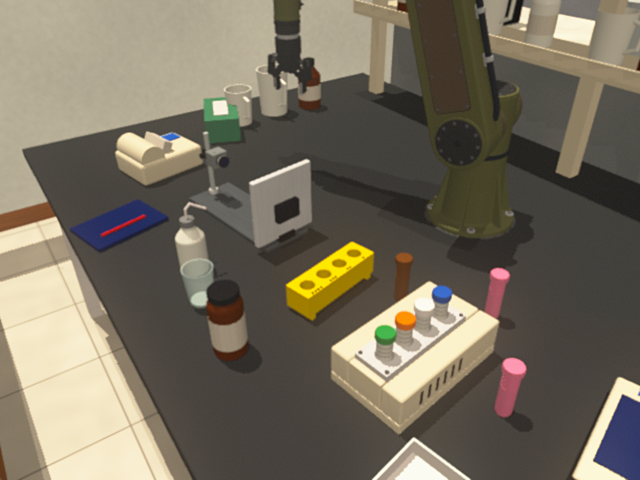

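View pics/top0.png

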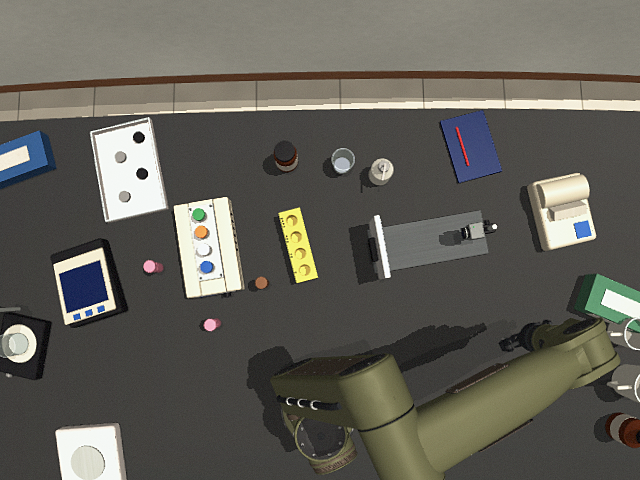

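The scene view shows the heater with blue (442,294), white (424,308), orange (405,321) and green (385,334) caps. The top view has blue (207,267), white (204,250), orange (202,232) and green (198,214), and rack holes 1 to 4 from (305,270) to (292,220). Possible mix-ups, in the top view:
- brown tube (261,283) and pink tubes (152,267) and (211,325), all standing on the bench
- grey and black discs in the tray (120,157) to (142,174)

I choose the four capped tubes in the heater.

```bash
cat > h.py <<'E'
import numpy as np,cv2
from rig import bot
from scipy.spatial.transform import Rotation as R
def ray(n,uv):
    c=bot.camera_model(n);K=np.array([[c['fx'],0,c['cx']],[0,c['fy'],c['cy']],[0,0,1]])
    p=cv2.undistortPoints(np.array([[uv]],float),K,c['dist'])[0,0]
    q=c['orientation'];Rm=R.from_quat([q[1],q[2],q[3],q[0]]).as_matrix()
    return c['xyz'],Rm@np.array([p[0],-p[1],-1])
def plane(n,uv,z):
    o,d=ray(n,uv);return o+d*(z-o[2])/d[2]
def proj(n,P):
    c=bot.camera_model(n);K=np.array([[c['fx'],0,c['cx']],[0,c['fy'],c['cy']],[0,0,1]])
    q=c['orientation'];Rm=R.from_quat([q[1],q[2],q[3],q[0]]).as_matrix()
    p=Rm.T@(np.array(P)-c['xyz']);p=p*[1,-1,-1]
    return cv2.projectPoints(p.reshape(1,1,3),np.zeros(3),np.zeros(3),K,c['dist'])[0].ravel()
def blobs(im,lo,hi,roi,amin=20):
    x0,y0,x1,y1=roi
    h=cv2.cvtColor(im[y0:y1,x0:x1],cv2.COLOR_RGB2HSV)
    m=cv2.inRange(h,np.array(lo),np.array(hi))
    n,l,s,c=cv2.connectedComponentsWithStats(m)
    return [(c[i]+[x0,y0],s[i]) for i in range(1,n) if s[i,4]>=amin]
E
python3 - <<'E'
from h import *
np.set_printoptions(precision=4,suppress=True)
im=cv2.cvtColor(cv2.imread('pics/top0.png'),cv2.COLOR_BGR2RGB)
roi=(185,205,222,280)
for nm,lo,hi in(("blue",(100,120,60),(125,255,255)),("orange",(5,150,120),(18,255,255)),("green",(45,120,50),(85,255,255))):
    for c,s in blobs(im,lo,hi,roi): print(nm,c,s,plane("top",c,.148))
for c,s in blobs(im,(20,100,60),(35,255,255),(270,200,325,290)): print("rack",c,s)
h=cv2.cvtColor(im[200:290,270:325],cv2.COLOR_RGB2HSV);m=cv2.inRange(h,(20,120,180),(35,255,255))
cs,_=cv2.findContours(m,cv2.RETR_CCOMP,cv2.CHAIN_APPROX_NONE)
for c in cs:
    if len(c)>3:
        r=cv2.minAreaRect(c);u=np.array(r[0])+[270,200]; print("rackc",u,r[1],r[2],cv2.contourArea(c),plane("top",u,.067))
a=np.hstack([cv2.resize(im[195:305,160:330],None,fx=4,fy=4,interpolation=cv2.INTER_CUBIC)])
cv2.imwrite('pics/a.png',a[:,:,::-1])
s=cv2.imread('pics/scene0.png'); cv2.imwrite('pics/b.png',cv2.resize(s[120:260,180:330],None,fx=4,fy=4,interpolation=cv2.INTER_CUBIC))
t=cv2.imread('pics/top0.png'); cv2.imwrite('pics/c.png',cv2.resize(t[195:295,345:510],None,fx=4,fy=4,interpolation=cv2.INTER_CUBIC))
E
```

```text
blue [206.3158 266.5877] [ 16  56  12  12 114] [0.4412 0.3227 0.148 ]
orange [200.7241 231.5345] [ 10  21  13  12 116] [0.5437 0.3389 0.148 ]
green [198.3364 214.0455] [  8   4  12  12 110] [0.5952 0.3459 0.148 ]
rack [297.6245 244.9633] [   8    7   40   76 1691]
rackc [297.6558 244.7637] (72.48716735839844, 22.0869197845459) 75.3791275024414 1473.0 [0.5061 0.0589 0.067 ]
rackc [308. 266.] (1.4142134189605713, 1.4142134189605713) 45.0 2.0 [0.4413 0.0287 0.067 ]
rackc [303.8654 264.8269] (3.530090570449829, 8.040761947631836) 78.69007110595703 16.0 [0.445  0.0411 0.067 ]
rackc [291. 254.] (1.4142134189605713, 1.4142134189605713) 45.0 2.0 [0.4785 0.0795 0.067 ]
rackc [296. 250.] (1.4142134189605713, 1.4142134189605713) 45.0 2.0 [0.4903 0.0642 0.067 ]
rackc [300.62 248.66] (9.050968170166016, 3.6769556999206543) 8.130102157592773 22.5 [0.4941 0.0501 0.067 ]
rackc [287.  238.5] (2.1213202476501465, 2.1213202476501465) 45.0 4.0 [0.5257 0.0909 0.067 ]
rackc [286.  235.5] (2.1213202476501465, 2.1213202476501465) 45.0 4.0 [0.5349 0.0938 0.067 ]
rackc [300. 234.] (1.4142134189605713, 1.4142134189605713) 45.0 2.0 [0.5387 0.0513 0.067 ]
rackc [291.  234.5] (2.1213202476501465, 2.1213202476501465) 45.0 4.0 [0.5377 0.0786 0.067 ]
rackc [295.5 232. ] (9.0, 4.0) -0.0 24.0 [0.545  0.0649 0.067 ]
rackc [283.5 226. ] (2.1213202476501465, 2.1213202476501465) 45.0 4.0 [0.564 0.101 0.067]
rackc [283.  223.5] (2.1213202476501465, 2.1213202476501465) 45.0 4.0 [0.5717 0.1025 0.067 ]
rackc [282.25 220.75] (2.8284268379211426, 2.1213202476501465) 45.0 5.5 [0.5801 0.1046 0.067 ]
rackc [296. 218.] (1.4142134189605713, 1.4142134189605713) 45.0 2.0 [0.5878 0.0627 0.067 ]
rackc [290.8923 216.1385] (4.713320255279541, 10.170848846435547) 82.87498474121094 31.0 [0.5937 0.0782 0.067 ]
```

View pics/a.png

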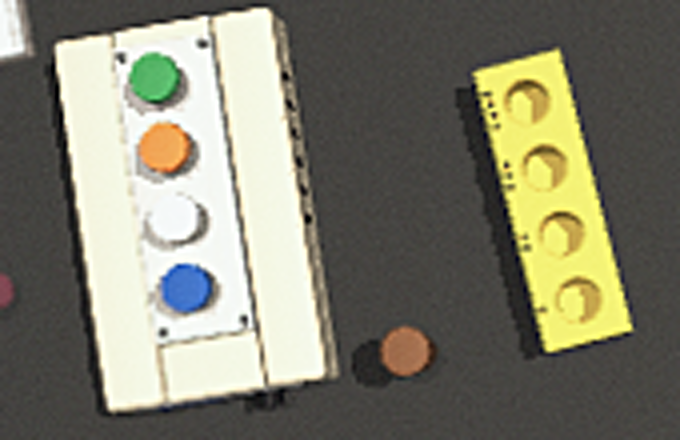

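View pics/b.png

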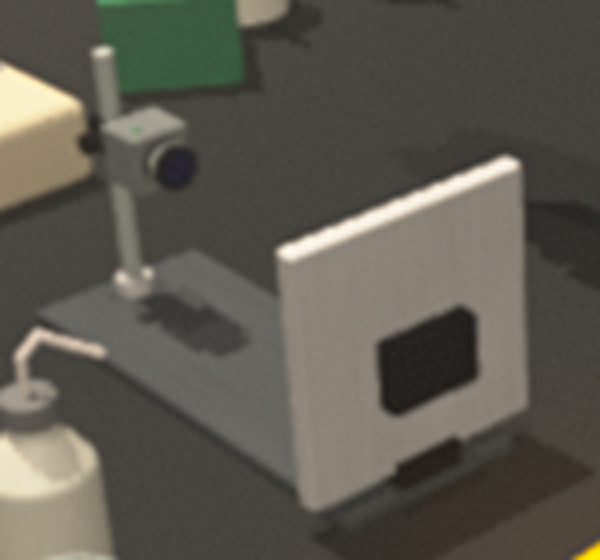

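View pics/c.png

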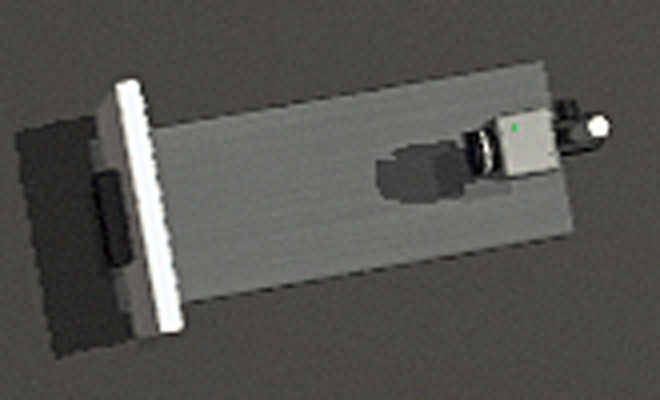

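Crop a confirms the heater order blue, white, orange, green, with the white cap at about (204,249.5), and hole 1 (one dot) at (304.5,270). Crops b and c show the lens at scene (223,161.5), the post top at top (494.5,226.5), and the panel's top edge from (380,215.5) to (391,277).

Run:
```python
from h import *
np.set_printoptions(precision=4,suppress=True)
im=cv2.cvtColor(cv2.imread('pics/top0.png'),cv2.COLOR_BGR2RGB)
m=cv2.inRange(cv2.cvtColor(im[200:290,270:325],cv2.COLOR_RGB2HSV),(20,120,180),(35,255,255))
m=cv2.morphologyEx(m,cv2.MORPH_CLOSE,np.ones((9,9)))
b=cv2.boxPoints(cv2.minAreaRect(max(cv2.findContours(m,0,1)[0],key=cv2.contourArea)))+[270,200]
P=np.array([plane("top",u,.067) for u in b]);print("rackcorners",P[:,:2])
c=P.mean(0); e=[P[1]-P[0],P[2]-P[1]];l=[np.linalg.norm(x) for x in e];print(l)
d=e[int(np.argmax(l))];d/=np.linalg.norm(d);d*=np.sign(d[0])
print("rack",c,"yaw",np.degrees(np.arctan2(d[1],d[0])),"h1",c-.078*d,"h2",c-.026*d)
print("holes by eye",plane("top",(304.5,269.9),.067),plane("top",(291.7,220.4),.067))
# panel top edge
A=plane("top",(380.2,215.3),.202);B=plane("top",(391.2,277.3),.202);print("panel",A,B,np.linalg.norm(A-B))
M=(A+B)/2;x=(A-B)/np.linalg.norm(A-B);y=np.array([-x[1],x[0],0]);print("x",x,"y",y)
post=plane("top",(494.5,226.5),.2);print("post",post,"dist to panel",(M-post)@y,(M-post)@x)
print("panel-post yaw of y",np.degrees(np.arctan2(*(M-post)[[1,0]])))
for V in (M-.12*y, post+.2*y, post+.2*(M-post)/np.linalg.norm((M-post)[:2])):
    L=V-.12*y; o,dr=ray("scene",(223,161.5)); k=((L-o)[:2]@dr[:2])/(dr[:2]@dr[:2]);print("V",V,"lens",L,"ray",o+k*dr)
for u in((481.2,210.5),(488.2,253)): print("base end",plane("top",u,.012))
# rim of lens in top view
```

```text
rackcorners [[0.6057 0.1178]
 [0.6216 0.0525]
 [0.4074 0.0006]
 [0.3918 0.0653]]
[np.float64(0.06723151601316117), np.float64(0.2203491179380429)]
rack [0.5066 0.0591 0.067 ] yaw 13.6167380505654 h1 [0.4308 0.0407 0.067 ] h2 [0.4813 0.0529 0.067 ]
holes by eye [0.4297 0.0394 0.067 ] [0.5807 0.0759 0.067 ]
panel [ 0.5752 -0.1792  0.202 ] [ 0.3999 -0.2056  0.202 ] 0.1772087004667162
x [0.9889 0.1486 0.    ] y [-0.1486  0.9889  0.    ]
post [ 0.5382 -0.5074  0.2   ] dist to panel 0.3190904508414634 -0.003239002987261123
panel-post yaw of y 99.12940383898284
V [ 0.5054 -0.3111  0.202 ] lens [ 0.5232 -0.4297  0.202 ] ray [ 0.5265 -0.4311  0.1359]
V [ 0.5085 -0.3097  0.2   ] lens [ 0.5263 -0.4283  0.2   ] ray [ 0.5275 -0.4288  0.1371]
V [ 0.5065 -0.31    0.2013] lens [ 0.5243 -0.4286  0.2013] ray [ 0.5271 -0.4298  0.1366]
base end [ 0.6086 -0.5228  0.012 ]
base end [ 0.4731 -0.5399  0.012 ]
```

>>> carry_out([
  {"delta_pos": [0, 0, 0.04], "angular": [0, 0, 0]},
  {"delta_pos": [0, 0, 0.05], "angular": [0, 0, 0.115]},
  {"delta_pos": [0.016, 0.05, 0.02], "angular": [0, 0, 0.115]},
  {"delta_pos": [0.016, 0.055, 0], "angular": [0, 0, 0.115]},
  {"delta_pos": [0.016, 0.055, 0], "angular": [0, 0, 0.115]},
], grip=1, newtons=40)

```text
time_s: 0.72
tcp_pos: [0.284, -0.3902, 0.3412]
tool_rot: [0.0, 0.844, 0.536, 0.0]
wrist_force: [1.2, -0.0, 0.3]
grip_width: 0.0852
grip_force: 0.0
```

>>> carry_out([
  {"delta_pos": [0.016, 0.055, 0], "angular": [0, 0, 0.115]},
  {"delta_pos": [0.016, 0.055, 0], "angular": [0, 0, 0.115]},
  {"delta_pos": [0.016, 0.055, 0], "angular": [0, 0, 0.115]},
  {"delta_pos": [0.016, 0.055, 0], "angular": [0, 0, 0.115]},
  {"delta_pos": [0.016, 0.055, 0], "angular": [0, 0, 0.115]},
])

```text
time_s: 1.35
tcp_pos: [0.3637, -0.115, 0.3412]
tool_rot: [0.0, 0.525, 0.851, 0.0]
wrist_force: [1.7, 0.2, -0.0]
grip_width: 0.0851
grip_force: 0.0
```

>>> carry_out([
  {"delta_pos": [0.016, 0.055, 0], "angular": [0, 0, 0.115]},
  {"delta_pos": [0.016, 0.055, 0], "angular": [0, 0, 0.115]},
  {"delta_pos": [0.016, 0.055, 0], "angular": [0, 0, 0.115]},
  {"delta_pos": [0.016, 0.055, 0], "angular": [0, 0, 0.115]},
  {"delta_pos": [0.016, 0.055, 0], "angular": [0, 0, 0.115]},
])

```text
time_s: 1.98
tcp_pos: [0.4437, 0.1602, 0.3411]
tool_rot: [-0.0, 0.101, 0.995, -0.0]
wrist_force: [1.5, -0.4, 1.1]
grip_width: 0.0853
grip_force: 0.0
```

>>> carry_out([
  {"delta_pos": [0.016, 0.055, 0], "angular": [0, 0, 0.115]},
  {"delta_pos": [0.016, 0.04, 0], "angular": [0, 0, 0.115]},
  {"delta_pos": [0, 0, 0], "angular": [0, 0, 0]},
  {"delta_pos": [0, 0, 0], "angular": [0, 0, 0]},
])

```text
time_s: 2.48
tcp_pos: [0.4753, 0.2528, 0.3408]
tool_rot: [-0.001, -0.076, 0.997, -0.0]
wrist_force: [0.3, 0.1, -0.1]
grip_width: 0.0856
grip_force: 0.0
```

```bash
cat >> h.py <<'E'
def st(goal=None,yaw=None):
    s=bot.sense();q=s['tool_rot'];Rm=R.from_quat([q[1],q[2],q[3],q[0]]).as_matrix()
    ya=np.degrees(np.arctan2(Rm[1,1],Rm[0,1]))
    print("t",round(s['time_s'],2),"tcp",s['tcp_pos'].round(4),"yawY",ya.round(2),"z",Rm[:,2].round(4),"q",s['q'].round(2),"F",s['wrist_force'].round(1),"w",round(s['grip_width'],4),"gf",round(s['grip_force'],1))
    if goal is not None: print("to go",(np.array(goal)-s['tcp_pos']).round(4),"turn/90",None if yaw is None else round((yaw-ya)/90,4))
    # tilt fix as fraction
    t=np.cross(Rm[:,2],[0,0,-1]);print("tilt fix/90",(np.degrees(t)/90).round(4))
E
python3 -c "
from h import *
st((.4925,.3308,.2),98.6)"
```

```text
t 2.48 tcp [0.4753 0.2528 0.3408] yawY 98.68 z [-0.0012 -0.001  -1.    ] q [ 0.49  0.18  0.02  1.42 -0.    0.34] F [ 0.3  0.1 -0.1] w 0.0856 gf 0.0
to go [ 0.0172  0.078  -0.1408] turn/90 -0.0009
tilt fix/90 [ 0.0007 -0.0008  0.    ]
```

>>> carry_out([
  {"delta_pos": [0.009, 0.039, -0.04], "angular": [0, 0, 0]},
  {"delta_pos": [0.0082, 0.039, -0.04], "angular": [0, 0, 0]},
  {"delta_pos": [0, 0, -0.05], "angular": [0, 0, 0]},
  {"delta_pos": [0, 0, -0.02], "angular": [0, 0, 0]},
  {"delta_pos": [0, 0, 0], "angular": [0, 0, 0]},
])

```text
time_s: 3.1
tcp_pos: [0.4917, 0.3291, 0.1899]
tool_rot: [-0.002, -0.075, 0.997, -0.001]
wrist_force: [0.5, -0.4, 0.3]
grip_width: 0.0854
grip_force: 0.0
```

Run:
```python
from h import *
st((.4925,.3308,.12),98.6)
a=bot.read_camera("scene");b=bot.read_camera("top")
a=cv2.resize(a[180:380,340:500],None,fx=3,fy=3,interpolation=2);b=cv2.resize(b[190:305,150:250],(400,460),interpolation=2)
o=np.zeros((600,800,3),np.uint8);o[:600,:480]=a;o[:368,480:]=cv2.resize(b,(320,368));cv2.imwrite('pics/d.png',o[:,:,::-1])
```

```text
t 3.1 tcp [0.4917 0.3291 0.1899] yawY 98.61 z [-0.0029 -0.0022 -1.    ] q [ 0.59  0.32 -0.13  1.12 -0.    0.44] F [ 0.5 -0.4  0.3] w 0.0854 gf 0.0
to go [ 0.0008  0.0017 -0.0699] turn/90 -0.0001
tilt fix/90 [ 0.0014 -0.0019  0.    ]
```

View pics/d.png

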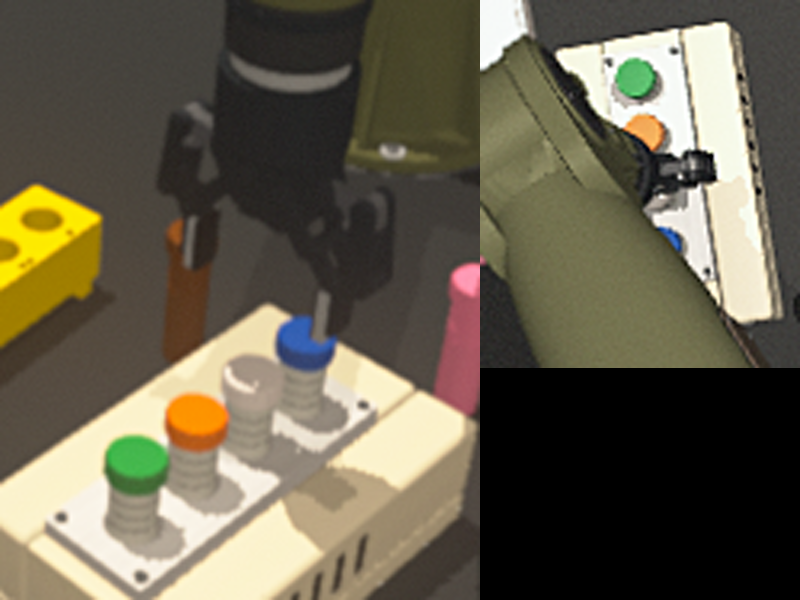

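The open fingers straddle the white cap (crop d, 252,370) across the row. I descend and grip.

>>> carry_out([
  {"delta_pos": [0.0006, 0.0012, -0.03], "angular": [0.0014, -0.0019, 0]},
  {"delta_pos": [0, 0, -0.025], "angular": [0, 0, 0]},
  {"delta_pos": [0, 0, -0.014], "angular": [0, 0, 0]},
  {"delta_pos": [0, 0, 0], "angular": [0, 0, 0]},
])

```text
time_s: 3.7
tcp_pos: [0.4936, 0.3322, 0.1226]
tool_rot: [0.001, -0.076, 0.997, 0.001]
wrist_force: [0.5, 0.8, -0.2]
grip_width: 0.0857
grip_force: 0.0
```

>>> carry_out([
  {"delta_pos": [0, 0, 0]},
  {"delta_pos": [0, 0, 0]},
  {"delta_pos": [0, 0, 0]},
  {"delta_pos": [0, 0, 0]},
  {"delta_pos": [0, 0, 0]},
], grip=0, newtons=40)

```text
validation failed for argument at $.co...
```

```bash
python3 -c "
from h import *
st((.4925,.3308,.12),98.6)"
```

```text
t 3.7 tcp [0.4936 0.3322 0.1226] yawY 98.71 z [ 0.0028  0.0021 -1.    ] q [ 0.59  0.36 -0.23  0.97  0.    0.44] F [ 0.5  0.8 -0.2] w 0.0857 gf 0.0
to go [-0.0011 -0.0014 -0.0026] turn/90 -0.0012
tilt fix/90 [-0.0013  0.0018  0.    ]
```

>>> carry_out([
  {"delta_pos": [-0.001, -0.0012, -0.002], "angular": [-0.0013, 0.0018, 0]},
  {"delta_pos": [0, 0, 0], "angular": [0, 0, 0]},
  {"delta_pos": [0, 0, 0], "angular": [0, 0, 0]},
])

```text
time_s: 4.08
tcp_pos: [0.4929, 0.3315, 0.1209]
tool_rot: [0.001, -0.076, 0.997, 0.0]
wrist_force: [-0.3, -0.3, -0.5]
grip_width: 0.085
grip_force: 0.0
```

>>> carry_out([
  {"delta_pos": [0, 0, 0], "angular": [0, 0, 0]},
  {"delta_pos": [0, 0, 0], "angular": [0, 0, 0]},
  {"delta_pos": [0, 0, 0], "angular": [0, 0, 0]},
  {"delta_pos": [0, 0, 0], "angular": [0, 0, 0]},
  {"delta_pos": [0, 0, 0], "angular": [0, 0, 0]},
], grip=0, newtons=40)

```text
time_s: 4.7
tcp_pos: [0.4927, 0.3314, 0.1205]
tool_rot: [0.0, -0.076, 0.997, 0.0]
wrist_force: [0.2, 0.3, 2.9]
grip_width: 0.0345
grip_force: 39.9
```

```bash
python3 -c "
from h import *
st((.4925,.3308,.12),98.6)"
```

```text
t 4.7 tcp [0.4927 0.3314 0.1205] yawY 98.74 z [ 4.e-04  3.e-04 -1.e+00] q [ 0.59  0.37 -0.23  0.97  0.    0.44] F [0.2 0.3 2.9] w 0.0345 gf 39.9
to go [-0.0002 -0.0006 -0.0005] turn/90 -0.0015
tilt fix/90 [-0.0002  0.0003  0.    ]
```

>>> carry_out([
  {"delta_pos": [0, 0, 0.01], "angular": [0, 0, 0]},
  {"delta_pos": [0, 0, 0.02], "angular": [0, 0, 0]},
  {"delta_pos": [0, 0, 0.03], "angular": [0, 0, 0]},
  {"delta_pos": [0, 0, 0.03], "angular": [0, 0, 0]},
  {"delta_pos": [0, 0, 0.01], "angular": [0, 0, 0]},
])

```text
time_s: 5.32
tcp_pos: [0.4935, 0.3318, 0.2227]
tool_rot: [0.002, -0.076, 0.997, 0.001]
wrist_force: [-0.2, 0.3, -0.8]
grip_width: 0.0344
grip_force: 39.9
```

>>> carry_out([
  {"delta_pos": [-0.006, -0.025, 0], "angular": [0, 0, 0.01]},
  {"delta_pos": [-0.009, -0.045, 0], "angular": [0, 0, 0.01]},
  {"delta_pos": [-0.0105, -0.05, 0], "angular": [0, 0, 0.01]},
  {"delta_pos": [-0.0105, -0.05, 0], "angular": [0, 0, 0.01]},
  {"delta_pos": [-0.0105, -0.05, 0], "angular": [0, 0, 0.01]},
])

```text
time_s: 5.95
tcp_pos: [0.4451, 0.1097, 0.2196]
tool_rot: [-0.0, -0.116, 0.993, -0.0]
wrist_force: [0.7, -0.6, -0.9]
grip_width: 0.0347
grip_force: 40.0
```

>>> carry_out([
  {"delta_pos": [-0.009, -0.04, 0], "angular": [0, 0, 0.004]},
  {"delta_pos": [-0.005, -0.02, 0], "angular": [0, 0, 0]},
  {"delta_pos": [-0.002, -0.0113, 0], "angular": [0, 0, 0]},
  {"delta_pos": [0, 0, 0], "angular": [0, 0, 0]},
  {"delta_pos": [0, 0, 0], "angular": [0, 0, 0]},
])

```text
time_s: 6.58
tcp_pos: [0.4302, 0.0406, 0.2201]
tool_rot: [0.0, -0.119, 0.993, 0.0]
wrist_force: [1.7, 0.5, 0.3]
grip_width: 0.0348
grip_force: 40.0
```

Run:
```python
from h import *
st((.4302,.0401,.22),103.6)
a=bot.read_camera("scene");b=bot.read_camera("top")
cv2.imwrite('pics/sc1.png',a[:,:,::-1])
a=cv2.resize(a[160:320,270:400],(488,600),interpolation=2);b=cv2.resize(b[195:295,260:340],(312,390),interpolation=2)
o=np.zeros((600,800,3),np.uint8);o[:600,:488]=a;o[:390,488:]=b;cv2.imwrite('pics/e.png',o[:,:,::-1])
```

```text
t 6.58 tcp [0.4302 0.0406 0.2201] yawY 103.64 z [-0.e+00  5.e-04 -1.e+00] q [ 0.09  0.   -0.44  1.13  0.   -0.14] F [1.7 0.5 0.3] w 0.0348 gf 40.0
to go [-0.     -0.0005 -0.0001] turn/90 -0.0004
tilt fix/90 [-0.0003 -0.     -0.    ]
```

View pics/e.png

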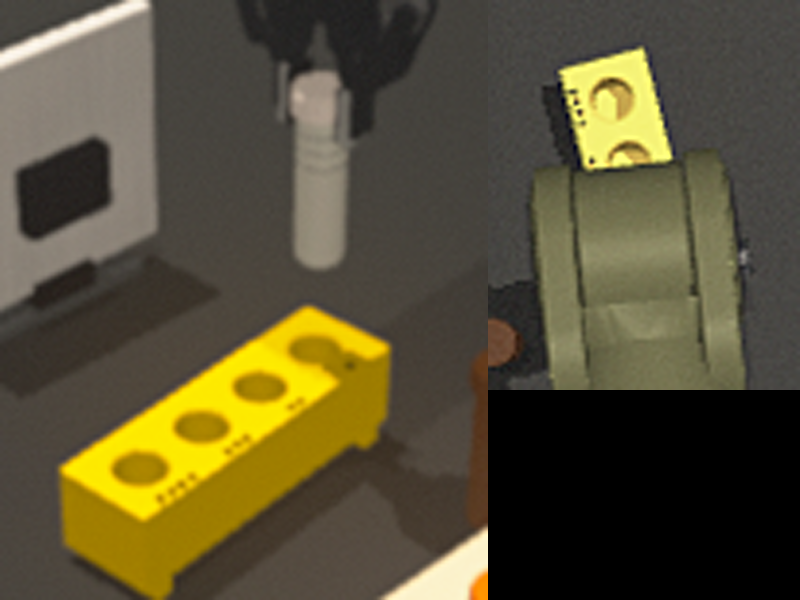

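Run:
```python
from h import *
s=cv2.imread('pics/sc1.png')[:,:,::-1]
t=bot.sense()['tcp_pos'];f=lambda p:((p-[270,160])*[3.754,3.75]).round(1)
for z in(.15,.17,.19):
    u=proj("scene",[t[0],t[1],z]);r=int(round(u[1]));g=s[r,335:375].mean(1)
    e=np.diff(g);print(z,u.round(2),"edges",335+.5+e.argmax(),335+.5+e.argmin(),f(u))
print("foot",f(proj("scene",[t[0],t[1],.1345])))
for h in((.4308,.0407,.067),(.4297,.0394,.067),(.4302,.0401,.067)):print("hole",proj("scene",h),f(proj("scene",h)))
h=cv2.cvtColor(s[160:320,270:400],cv2.COLOR_RGB2HSV)
# holes: dark in yellow; print hsv rows through holes
for d in range(4):
    c=np.array([.4302,.0401,.067])+.052*d*np.array([.972,.2354,0]);u=proj("scene",c)
    R0=(s[int(u[1])-8:int(u[1])+9,int(u[0])-12:int(u[0])+13]).max(2).astype(int)
    m=(R0<190).astype(np.uint8);n,l,st_,ce=cv2.connectedComponentsWithStats(m)
    i=1+st_[1:,4].argmax();print("h",d+1,"pred",u.round(1),"meas",ce[i]+[int(u[0])-12,int(u[1])-8],st_[i])
```

```text
0.15 [354.18 221.15] edges 347.5 361.5 [316.  229.3]
0.17 [354.38 213.47] edges 348.5 361.5 [316.8 200.5]
0.19 [354.59 205.64] edges 348.5 362.5 [317.5 171.2]
foot [315.4 251.3]
hole [353.19203984 251.67098464] [312.3 343.8]
hole [353.23578072 251.2459531 ] [312.5 342.2]
hole [353.2442773  251.46143357] [312.5 343. ]
h 1 pred [353.2 251.5] meas [356.48360656 254.40983607] [  6   7  19  10 122]
h 2 pred [338.5 261.5] meas [338.91891892 262.97297297] [ 7  7 13  7 74]
h 3 pred [323. 272.] meas [323.25609756 273.51219512] [ 6  6 14  8 82]
h 4 pred [306.7 283.2] meas [306.83333333 284.57777778] [ 6  6 14  8 90]
```

>>> carry_out([
  {"delta_pos": [0.0003, -0.0006, -0.03], "angular": [0, 0, 0]},
  {"delta_pos": [0, 0, -0.025], "angular": [0, 0, 0]},
  {"delta_pos": [0, 0, -0.005], "angular": [0, 0, 0]},
  {"delta_pos": [0, 0, 0], "angular": [0, 0, 0]},
  {"delta_pos": [0, 0, 0], "angular": [0, 0, 0]},
])

```text
time_s: 7.3
tcp_pos: [0.4312, 0.0396, 0.1613]
tool_rot: [0.001, -0.119, 0.993, 0.0]
wrist_force: [0.0, 0.2, 0.2]
grip_width: 0.0351
grip_force: 40.0
```

>>> carry_out([
  {"delta_pos": [0, 0, -0.003], "angular": [0, 0, 0]},
  {"delta_pos": [0, 0, -0.003], "angular": [0, 0, 0]},
  {"delta_pos": [0, 0, -0.003], "angular": [0, 0, 0]},
  {"delta_pos": [0, 0, -0.003], "angular": [0, 0, 0]},
])

```text
time_s: 7.8
tcp_pos: [0.4302, 0.0393, 0.148]
tool_rot: [-0.0, -0.118, 0.993, 0.0]
wrist_force: [0.7, 0.1, -0.6]
grip_width: 0.0347
grip_force: 40.0
```

```bash
python3 -c "
from h import *
st((.4305,.0398,.1075),103.6);print(bot.sense()['wrist_torque'])"
```

```text
t 7.8 tcp [0.4302 0.0393 0.148 ] yawY 103.59 z [-0.e+00  1.e-04 -1.e+00] q [ 0.09  0.05 -0.56  0.96  0.   -0.15] F [ 0.7  0.1 -0.6] w 0.0347 gf 40.0
to go [ 0.0003  0.0005 -0.0405] turn/90 0.0001
tilt fix/90 [-0.0001 -0.     -0.    ]
[ 0.03218839 -0.00661859 -0.00748749]
```

>>> carry_out([
  {"delta_pos": [0, 0, -0.005], "angular": [0, 0, 0]},
  {"delta_pos": [0, 0, -0.005], "angular": [0, 0, 0]},
  {"delta_pos": [0, 0, -0.005], "angular": [0, 0, 0]},
  {"delta_pos": [0, 0, -0.005], "angular": [0, 0, 0]},
  {"delta_pos": [0, 0, 0], "angular": [0, 0, 0]},
])

```text
time_s: 8.43
tcp_pos: [0.43, 0.0393, 0.1278]
tool_rot: [-0.0, -0.118, 0.993, 0.0]
wrist_force: [-0.3, -0.2, -1.1]
grip_width: 0.0353
grip_force: 40.0
```

>>> carry_out([
  {"delta_pos": [0, 0, -0.005], "angular": [0, 0, 0]},
  {"delta_pos": [0, 0, -0.005], "angular": [0, 0, 0]},
  {"delta_pos": [0, 0, -0.004], "angular": [0, 0, 0]},
  {"delta_pos": [0, 0, -0.003], "angular": [0, 0, 0]},
  {"delta_pos": [0, 0, 0], "angular": [0, 0, 0]},
])

```text
time_s: 9.05
tcp_pos: [0.4301, 0.0393, 0.111]
tool_rot: [-0.0, -0.118, 0.993, 0.0]
wrist_force: [0.1, -0.5, 0.3]
grip_width: 0.0347
grip_force: 40.0
```

>>> carry_out([
  {"delta_pos": [0, 0, -0.001], "angular": [0, 0, 0]},
  {"delta_pos": [0, 0, -0.001], "angular": [0, 0, 0]},
  {"delta_pos": [0, 0, -0.001], "angular": [0, 0, 0]},
  {"delta_pos": [0, 0, 0], "angular": [0, 0, 0]},
])

```text
time_s: 9.55
tcp_pos: [0.4303, 0.0394, 0.1083]
tool_rot: [0.0, -0.118, 0.993, 0.0]
wrist_force: [0.2, 0.3, -0.9]
grip_width: 0.0346
grip_force: 40.0
```

>>> carry_out([
  {"delta_pos": [0, 0, -0.0005], "angular": [0, 0, 0]},
  {"delta_pos": [0, 0, -0.0005], "angular": [0, 0, 0]},
  {"delta_pos": [0, 0, 0], "angular": [0, 0, 0]},
])

```text
time_s: 9.93
tcp_pos: [0.4305, 0.0394, 0.1075]
tool_rot: [0.0, -0.118, 0.993, 0.0]
wrist_force: [0.2, -0.4, 1.4]
grip_width: 0.035
grip_force: 40.2
```

>>> carry_out([
  {"delta_pos": [0, 0, -0.0007], "angular": [0, 0, 0]},
  {"delta_pos": [0, 0, 0], "angular": [0, 0, 0]},
])

```text
time_s: 10.18
tcp_pos: [0.4312, 0.0395, 0.1074]
tool_rot: [0.001, -0.118, 0.993, 0.0]
wrist_force: [-0.6, 0.1, 7.8]
grip_width: 0.0345
grip_force: 40.7
```

>>> carry_out([
  {"delta_pos": [0, 0, -0.0007], "angular": [0, 0, 0]},
  {"delta_pos": [0, 0, 0], "angular": [0, 0, 0]},
])

```text
time_s: 10.42
tcp_pos: [0.4318, 0.0396, 0.1074]
tool_rot: [0.002, -0.118, 0.993, 0.0]
wrist_force: [-1.8, 0.2, 13.1]
grip_width: 0.0348
grip_force: 41.1
```

Contact at the bottom, with the TCP at the expected height. I relax the push and release.

>>> carry_out([
  {"delta_pos": [0, 0, 0.001], "angular": [0, 0, 0]},
  {"delta_pos": [0, 0, 0], "angular": [0, 0, 0]},
])

```text
time_s: 10.68
tcp_pos: [0.4309, 0.0395, 0.1074]
tool_rot: [0.001, -0.118, 0.993, 0.0]
wrist_force: [-0.1, 0.3, 6.0]
grip_width: 0.0348
grip_force: 40.5
```

>>> carry_out([
  {"delta_pos": [0, 0, 0], "angular": [0, 0, 0]},
  {"delta_pos": [0, 0, 0], "angular": [0, 0, 0]},
  {"delta_pos": [0, 0, 0], "angular": [0, 0, 0]},
  {"delta_pos": [0, 0, 0], "angular": [0, 0, 0]},
  {"delta_pos": [0, 0, 0], "angular": [0, 0, 0]},
], grip=1)

```text
time_s: 11.3
tcp_pos: [0.4303, 0.0394, 0.1069]
tool_rot: [0.0, -0.118, 0.993, 0.0]
wrist_force: [0.6, -0.2, -0.0]
grip_width: 0.0853
grip_force: 0.0
```

>>> carry_out([
  {"delta_pos": [0, 0, 0.02], "angular": [0, 0, 0]},
  {"delta_pos": [0, 0, 0.03], "angular": [0, 0, 0]},
  {"delta_pos": [0, 0, 0.04], "angular": [0, 0, 0]},
  {"delta_pos": [0, 0.04, 0.02], "angular": [0, 0, -0.01]},
  {"delta_pos": [0.001, 0.05, 0], "angular": [0, 0, -0.01]},
])

```text
time_s: 11.92
tcp_pos: [0.4329, 0.1301, 0.2191]
tool_rot: [0.002, -0.101, 0.995, 0.0]
wrist_force: [-0.7, -0.1, 0.1]
grip_width: 0.0852
grip_force: 0.0
```

>>> carry_out([
  {"delta_pos": [0.002, 0.05, 0], "angular": [0, 0, -0.01]},
  {"delta_pos": [0.002, 0.05, 0], "angular": [0, 0, -0.01]},
  {"delta_pos": [0.002, 0.05, 0], "angular": [0, 0, -0.014]},
  {"delta_pos": [0.002, 0.03, 0], "angular": [0, 0, 0]},
  {"delta_pos": [0.001, 0.013, 0], "angular": [0, 0, 0]},
])

```text
time_s: 12.55
tcp_pos: [0.4401, 0.3238, 0.2166]
tool_rot: [-0.0, -0.077, 0.997, -0.0]
wrist_force: [0.4, 0.4, 0.9]
grip_width: 0.0854
grip_force: 0.0
```

>>> carry_out([
  {"delta_pos": [0, 0, 0], "angular": [0, 0, 0]},
  {"delta_pos": [0, 0, 0], "angular": [0, 0, 0]},
])

```text
time_s: 12.8
tcp_pos: [0.4403, 0.3211, 0.2169]
tool_rot: [-0.0, -0.076, 0.997, -0.0]
wrist_force: [-0.8, -0.5, 0.2]
grip_width: 0.0851
grip_force: 0.0
```

Run:
```python
from h import *
st((.4412,.3230,.1205),98.6)
a=bot.read_camera("scene");b=bot.read_camera("top")
a=cv2.resize(a[200:400,280:500],(528,480),interpolation=2);b=cv2.resize(b[195:295,260:340],(272,340),interpolation=2)
o=np.zeros((480,800,3),np.uint8);o[:480,:528]=a;o[:340,528:]=b;cv2.imwrite('pics/f.png',o[:,:,::-1])
```

```text
t 12.8 tcp [0.4403 0.3211 0.2169] yawY 98.67 z [-1.e-04 -6.e-04 -1.e+00] q [ 0.63  0.22 -0.21  1.15 -0.    0.48] F [-0.8 -0.5  0.2] w 0.0851 gf 0.0
to go [ 0.0009  0.0019 -0.0964] turn/90 -0.0008
tilt fix/90 [ 0.0004 -0.0001  0.    ]
```

View pics/f.png

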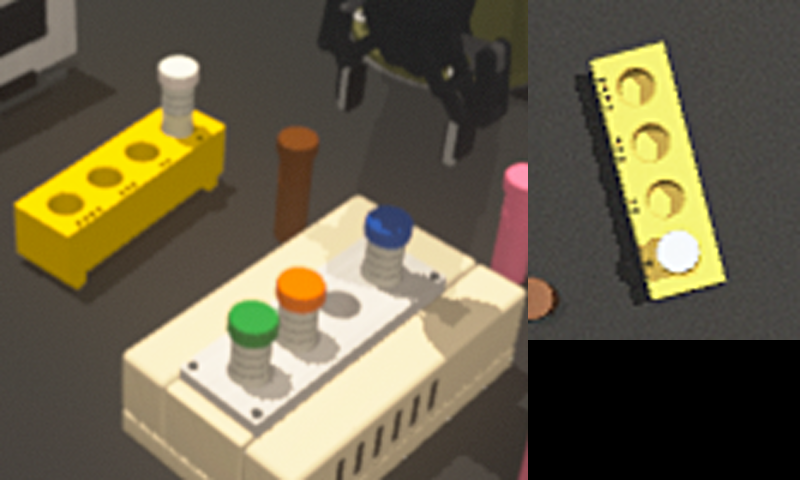

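The blank stands upright in hole 1 (scene crop 180,90). The fingers are above the blue cap (388,225). I grip the control next.

>>> carry_out([
  {"delta_pos": [0.0009, 0.0017, -0.035], "angular": [0, 0, 0]},
  {"delta_pos": [0, 0, -0.035], "angular": [0, 0, 0]},
  {"delta_pos": [0, 0, -0.02], "angular": [0, 0, 0]},
  {"delta_pos": [0, 0, -0.0065], "angular": [0, 0, 0]},
  {"delta_pos": [0, 0, 0], "angular": [0, 0, 0]},
])

```text
time_s: 13.52
tcp_pos: [0.4414, 0.3237, 0.1207]
tool_rot: [0.0, -0.076, 0.997, 0.0]
wrist_force: [0.4, -0.5, 1.0]
grip_width: 0.0853
grip_force: 0.0
```

>>> carry_out([
  {"delta_pos": [0, 0, 0], "angular": [0, 0, 0]},
  {"delta_pos": [0, 0, 0], "angular": [0, 0, 0]},
])

```text
time_s: 13.78
tcp_pos: [0.4418, 0.3244, 0.1214]
tool_rot: [0.001, -0.076, 0.997, 0.001]
wrist_force: [0.5, -0.2, 0.2]
grip_width: 0.0856
grip_force: 0.0
```

>>> carry_out([
  {"delta_pos": [0, 0, 0], "angular": [0, 0, 0]},
  {"delta_pos": [0, 0, 0], "angular": [0, 0, 0]},
  {"delta_pos": [0, 0, 0], "angular": [0, 0, 0]},
  {"delta_pos": [0, 0, 0], "angular": [0, 0, 0]},
  {"delta_pos": [0, 0, 0], "angular": [0, 0, 0]},
], grip=0)

```text
time_s: 14.4
tcp_pos: [0.4414, 0.3242, 0.1206]
tool_rot: [0.0, -0.076, 0.997, 0.0]
wrist_force: [0.2, -0.7, 2.2]
grip_width: 0.0348
grip_force: 39.7
```

>>> carry_out([
  {"delta_pos": [0, 0, 0.01], "angular": [0, 0, 0]},
  {"delta_pos": [0, 0, 0.02], "angular": [0, 0, 0]},
  {"delta_pos": [0, 0, 0.03], "angular": [0, 0, 0]},
  {"delta_pos": [0, 0, 0.03], "angular": [0, 0, 0]},
  {"delta_pos": [0, 0, 0.01], "angular": [0, 0, 0]},
])

```text
time_s: 15.02
tcp_pos: [0.4421, 0.3247, 0.2225]
tool_rot: [0.001, -0.076, 0.997, 0.001]
wrist_force: [-0.3, -0.1, -2.1]
grip_width: 0.0346
grip_force: 40.0
```

```bash
python3 -c "
from h import *
st((.4811,.0516,.22),103.6)"
```

```text
t 15.03 tcp [0.4421 0.3247 0.2225] yawY 98.74 z [ 0.0026  0.0019 -1.    ] q [ 0.63  0.22 -0.19  1.16  0.    0.48] F [-0.3 -0.1 -2.1] w 0.0346 gf 40.0
to go [ 0.039  -0.2731 -0.0025] turn/90 0.054
tilt fix/90 [-0.0012  0.0017  0.    ]
```

>>> carry_out([
  {"delta_pos": [0.008, -0.025, 0.005], "angular": [0, 0, 0.01]},
  {"delta_pos": [0.01, -0.045, 0.005], "angular": [0, 0, 0.01]},
  {"delta_pos": [0.01, -0.05, 0.005], "angular": [0, 0, 0.01]},
  {"delta_pos": [0.0114, -0.05, 0], "angular": [0, 0, 0.01]},
  {"delta_pos": [0, -0.045, 0], "angular": [0, 0, 0.01]},
])

```text
time_s: 15.65
tcp_pos: [0.4807, 0.1073, 0.2347]
tool_rot: [-0.0, -0.115, 0.993, -0.0]
wrist_force: [0.0, 1.1, -0.7]
grip_width: 0.0348
grip_force: 40.1
```

>>> carry_out([
  {"delta_pos": [0, -0.035, 0], "angular": [0, 0, 0.004]},
  {"delta_pos": [0, -0.0224, 0], "angular": [0, 0, 0]},
  {"delta_pos": [0, 0, 0], "angular": [0, 0, 0]},
  {"delta_pos": [0, 0, 0], "angular": [0, 0, 0]},
  {"delta_pos": [0, 0, 0], "angular": [0, 0, 0]},
])

```text
time_s: 16.27
tcp_pos: [0.4806, 0.0525, 0.2352]
tool_rot: [-0.0, -0.119, 0.993, 0.0]
wrist_force: [0.6, 0.9, -1.1]
grip_width: 0.0351
grip_force: 40.1
```

Run:
```python
from h import *
st((.4808,.0516,.1615),103.6)
s=bot.read_camera("scene");cv2.imwrite('pics/sc2.png',s[:,:,::-1])
t=bot.sense()['tcp_pos']
for z in(.165,.18,.195):
    u=proj("scene",[t[0],t[1],z]);r=int(round(u[1]));c=int(u[0])
    e=np.diff(s[r,c-18:c+18].mean(1));a,b=e.argmax(),e.argmin();print(u.round(2),(a+b)/2+.5+c-18,b-a)
```

```text
t 16.27 tcp [0.4806 0.0525 0.2352] yawY 103.66 z [-2.e-04  4.e-04 -1.e+00] q [ 0.11  0.09 -0.31  1.17  0.   -0.13] F [ 0.6  0.9 -1.1] w 0.0351 gf 40.1
to go [ 0.0002 -0.0009 -0.0737] turn/90 -0.0007
tilt fix/90 [-0.0002 -0.0002 -0.    ]
[338.89 224.83] 346.0 -3
[338.94 218.91] 339.5 14
[338.98 212.91] 339.5 14
```

>>> carry_out([
  {"delta_pos": [0.0003, -0.0008, -0.035], "angular": [0, 0, 0]},
  {"delta_pos": [0, 0, -0.032], "angular": [0, 0, 0]},
  {"delta_pos": [0, 0, -0.007], "angular": [0, 0, 0]},
  {"delta_pos": [0, 0, 0], "angular": [0, 0, 0]},
  {"delta_pos": [0, 0, 0], "angular": [0, 0, 0]},
])

```text
time_s: 16.95
tcp_pos: [0.482, 0.0511, 0.1627]
tool_rot: [0.001, -0.119, 0.993, 0.0]
wrist_force: [0.1, -0.9, -1.2]
grip_width: 0.0348
grip_force: 40.2
```

>>> carry_out([
  {"delta_pos": [0, 0, -0.003], "angular": [0, 0, 0]},
  {"delta_pos": [0, 0, -0.003], "angular": [0, 0, 0]},
  {"delta_pos": [0, 0, -0.003], "angular": [0, 0, 0]},
  {"delta_pos": [0, 0, -0.003], "angular": [0, 0, 0]},
])

```text
time_s: 17.45
tcp_pos: [0.4809, 0.0508, 0.1492]
tool_rot: [0.0, -0.118, 0.993, 0.0]
wrist_force: [0.6, -0.9, -0.5]
grip_width: 0.0352
grip_force: 40.2
```

>>> carry_out([
  {"delta_pos": [0, 0.0005, -0.003], "angular": [0, 0, 0]},
  {"delta_pos": [0, 0, -0.005], "angular": [0, 0, 0]},
  {"delta_pos": [0, 0, -0.005], "angular": [0, 0, 0]},
  {"delta_pos": [0, 0, -0.005], "angular": [0, 0, 0]},
  {"delta_pos": [0, 0, 0], "angular": [0, 0, 0]},
])

```text
time_s: 18.08
tcp_pos: [0.4805, 0.0513, 0.1309]
tool_rot: [-0.0, -0.118, 0.993, 0.0]
wrist_force: [0.3, -1.0, -0.8]
grip_width: 0.0347
grip_force: 40.1
```

>>> carry_out([
  {"delta_pos": [0, 0, -0.005], "angular": [0, 0, 0]},
  {"delta_pos": [0, 0, -0.005], "angular": [0, 0, 0]},
  {"delta_pos": [0, 0, -0.005], "angular": [0, 0, 0]},
  {"delta_pos": [0, 0, -0.005], "angular": [0, 0, 0]},
  {"delta_pos": [0, 0, 0], "angular": [0, 0, 0]},
])

```text
time_s: 18.7
tcp_pos: [0.4805, 0.0513, 0.1109]
tool_rot: [-0.0, -0.118, 0.993, 0.0]
wrist_force: [-0.0, -0.4, -0.8]
grip_width: 0.0351
grip_force: 40.2
```

>>> carry_out([
  {"delta_pos": [0, 0, -0.001], "angular": [0, 0, 0]},
  {"delta_pos": [0, 0, -0.001], "angular": [0, 0, 0]},
  {"delta_pos": [0, 0, 0], "angular": [0, 0, 0]},
])

```text
time_s: 19.08
tcp_pos: [0.481, 0.0514, 0.1094]
tool_rot: [0.0, -0.118, 0.993, 0.0]
wrist_force: [0.8, -0.7, 0.1]
grip_width: 0.0348
grip_force: 40.2
```

>>> carry_out([
  {"delta_pos": [0, 0, -0.001], "angular": [0, 0, 0]},
  {"delta_pos": [0, 0, -0.0007], "angular": [0, 0, 0]},
  {"delta_pos": [0, 0, 0], "angular": [0, 0, 0]},
])

```text
time_s: 19.45
tcp_pos: [0.481, 0.0514, 0.1077]
tool_rot: [0.0, -0.118, 0.993, 0.0]
wrist_force: [-0.1, -0.7, -0.5]
grip_width: 0.0346
grip_force: 40.3
```

>>> carry_out([
  {"delta_pos": [0, 0, -0.0007], "angular": [0, 0, 0]},
  {"delta_pos": [0, 0, 0], "angular": [0, 0, 0]},
])

```text
time_s: 19.7
tcp_pos: [0.4815, 0.0515, 0.1076]
tool_rot: [0.001, -0.118, 0.993, 0.0]
wrist_force: [-0.5, -0.1, 5.3]
grip_width: 0.0348
grip_force: 40.6
```

>>> carry_out([
  {"delta_pos": [0, 0, -0.0007], "angular": [0, 0, 0]},
  {"delta_pos": [0, 0, 0], "angular": [0, 0, 0]},
])

```text
time_s: 19.95
tcp_pos: [0.4821, 0.0516, 0.1076]
tool_rot: [0.001, -0.118, 0.993, 0.0]
wrist_force: [-0.2, 0.4, 10.1]
grip_width: 0.0352
grip_force: 41.1
```

>>> carry_out([
  {"delta_pos": [0, 0, 0.0012], "angular": [0, 0, 0]},
  {"delta_pos": [0, 0, 0], "angular": [0, 0, 0]},
])

```text
time_s: 20.2
tcp_pos: [0.4811, 0.0514, 0.1076]
tool_rot: [0.0, -0.118, 0.993, 0.0]
wrist_force: [0.3, 0.1, 3.2]
grip_width: 0.0345
grip_force: 40.5
```

>>> carry_out([
  {"delta_pos": [0, 0, 0], "angular": [0, 0, 0]},
  {"delta_pos": [0, 0, 0], "angular": [0, 0, 0]},
  {"delta_pos": [0, 0, 0], "angular": [0, 0, 0]},
  {"delta_pos": [0, 0, 0], "angular": [0, 0, 0]},
  {"delta_pos": [0, 0, 0], "angular": [0, 0, 0]},
], grip=1)

```text
time_s: 20.82
tcp_pos: [0.4809, 0.0514, 0.1075]
tool_rot: [0.0, -0.118, 0.993, 0.0]
wrist_force: [-0.3, -0.0, -0.1]
grip_width: 0.0851
grip_force: 0.0
```

>>> carry_out([
  {"delta_pos": [0, 0, 0.02], "angular": [0, 0, 0]},
  {"delta_pos": [0, 0, 0.03], "angular": [0, 0, 0]},
  {"delta_pos": [0, 0, 0.04], "angular": [0, 0, 0]},
  {"delta_pos": [0.008, 0.04, 0.02], "angular": [0, 0, -0.01]},
  {"delta_pos": [0.011, 0.05, 0], "angular": [0, 0, -0.01]},
])

```text
time_s: 21.45
tcp_pos: [0.5016, 0.142, 0.2199]
tool_rot: [0.002, -0.101, 0.995, 0.0]
wrist_force: [0.8, -0.5, -0.5]
grip_width: 0.0856
grip_force: 0.0
```

>>> carry_out([
  {"delta_pos": [0.011, 0.05, 0], "angular": [0, 0, -0.01]},
  {"delta_pos": [0.011, 0.05, 0], "angular": [0, 0, -0.01]},
  {"delta_pos": [0.011, 0.05, 0], "angular": [0, 0, -0.014]},
  {"delta_pos": [0.008, 0.03, 0], "angular": [0, 0, 0]},
  {"delta_pos": [0.003, 0.018, 0], "angular": [0, 0, 0]},
])

```text
time_s: 22.08
tcp_pos: [0.544, 0.3408, 0.217]
tool_rot: [-0.0, -0.077, 0.997, -0.0]
wrist_force: [0.5, -0.2, -0.8]
grip_width: 0.0855
grip_force: 0.0
```

>>> carry_out([
  {"delta_pos": [0, 0, 0], "angular": [0, 0, 0]},
  {"delta_pos": [0, 0, 0], "angular": [0, 0, 0]},
])

```text
time_s: 22.32
tcp_pos: [0.5437, 0.3382, 0.2175]
tool_rot: [-0.0, -0.076, 0.997, -0.0]
wrist_force: [0.7, -0.3, -0.9]
grip_width: 0.0854
grip_force: 0.0
```

Run:
```python
from h import *
st((.5438,.3392,.1205),98.6)
a=bot.read_camera("scene");b=bot.read_camera("top")
a=cv2.resize(a[200:400,280:500],(528,480),interpolation=2);b=cv2.resize(b[195:295,260:340],(272,340),interpolation=2)
o=np.zeros((480,800,3),np.uint8);o[:480,:528]=a;o[:340,528:]=b;cv2.imwrite('pics/g.png',o[:,:,::-1])
```

```text
t 22.32 tcp [0.5437 0.3382 0.2175] yawY 98.69 z [-2.e-04 -6.e-04 -1.e+00] q [ 0.56  0.4   0.04  1.21 -0.    0.4 ] F [ 0.7 -0.3 -0.9] w 0.0854 gf 0.0
to go [ 0.0001  0.001  -0.097 ] turn/90 -0.001
tilt fix/90 [ 0.0004 -0.0001  0.    ]
```

View pics/g.png

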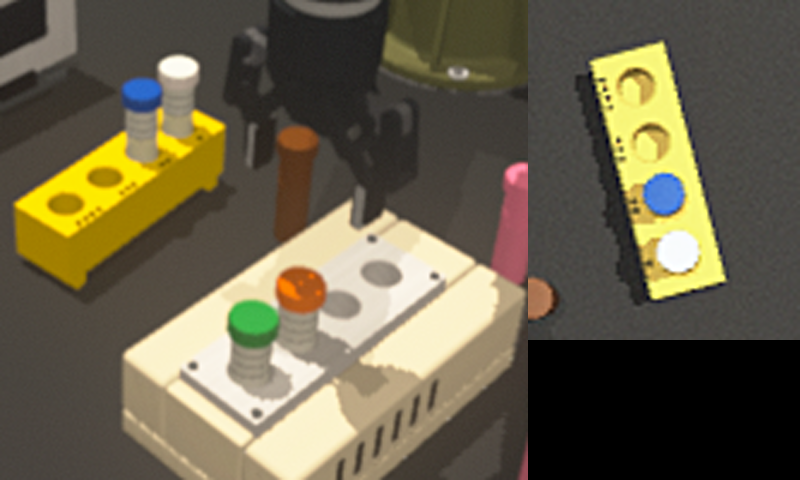

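The blank and control stand upright in holes 1 and 2. The gripper is over the orange cap (crop 301,290), so I grip the sample and lift it.

>>> carry_out([
  {"delta_pos": [0, 0.0007, -0.035], "angular": [0, 0, 0]},
  {"delta_pos": [0, 0, -0.035], "angular": [0, 0, 0]},
  {"delta_pos": [0, 0, -0.02], "angular": [0, 0, 0]},
  {"delta_pos": [0, 0, -0.0075], "angular": [0, 0, 0]},
  {"delta_pos": [0, 0, 0], "angular": [0, 0, 0]},
])

```text
time_s: 23.05
tcp_pos: [0.544, 0.3395, 0.1203]
tool_rot: [0.0, -0.076, 0.997, 0.0]
wrist_force: [-0.3, -0.0, -0.4]
grip_width: 0.0852
grip_force: 0.0
```

>>> carry_out([
  {"delta_pos": [0, 0, 0], "angular": [0, 0, 0]},
  {"delta_pos": [0, 0, 0], "angular": [0, 0, 0]},
  {"delta_pos": [0, 0, 0], "angular": [0, 0, 0]},
])

```text
time_s: 23.42
tcp_pos: [0.5442, 0.3403, 0.1206]
tool_rot: [0.0, -0.076, 0.997, 0.0]
wrist_force: [-0.4, -0.3, 0.6]
grip_width: 0.0851
grip_force: 0.0
```

>>> carry_out([
  {"delta_pos": [0, 0, 0], "angular": [0, 0, 0]},
  {"delta_pos": [0, 0, 0], "angular": [0, 0, 0]},
  {"delta_pos": [0, 0, 0], "angular": [0, 0, 0]},
  {"delta_pos": [0, 0, 0], "angular": [0, 0, 0]},
  {"delta_pos": [0, 0, 0], "angular": [0, 0, 0]},
], grip=0)

```text
time_s: 24.05
tcp_pos: [0.5441, 0.3401, 0.1201]
tool_rot: [0.0, -0.076, 0.997, 0.0]
wrist_force: [1.1, -0.4, 2.1]
grip_width: 0.0346
grip_force: 39.8
```

>>> carry_out([
  {"delta_pos": [0, 0, 0.01], "angular": [0, 0, 0]},
  {"delta_pos": [0, 0, 0.02], "angular": [0, 0, 0]},
  {"delta_pos": [0, 0, 0.03], "angular": [0, 0, 0]},
  {"delta_pos": [0, 0, 0.04], "angular": [0, 0, 0]},
  {"delta_pos": [0, 0, 0.04], "angular": [0, 0, 0]},
])

```text
time_s: 24.68
tcp_pos: [0.5437, 0.3399, 0.2616]
tool_rot: [0.0, -0.076, 0.997, 0.0]
wrist_force: [0.7, 0.8, 0.3]
grip_width: 0.0345
grip_force: 39.9
```

>>> carry_out([
  {"delta_pos": [0, 0, 0.04], "angular": [0, 0, 0]},
  {"delta_pos": [0, 0, 0.03], "angular": [0, 0, 0]},
  {"delta_pos": [0, 0, 0], "angular": [0, 0, 0]},
  {"delta_pos": [0, 0, 0], "angular": [0, 0, 0]},
])

```text
time_s: 25.18
tcp_pos: [0.5437, 0.3399, 0.3292]
tool_rot: [-0.0, -0.076, 0.997, -0.0]
wrist_force: [-0.9, -0.4, -1.2]
grip_width: 0.0351
grip_force: 39.9
```

```bash
python3 -c "
from h import *
st((.5075,-.310,.33),98.6)"
```

```text
t 25.18 tcp [0.5437 0.3399 0.3292] yawY 98.74 z [-7.e-04 -3.e-04 -1.e+00] q [0.56 0.38 0.27 1.46 0.   0.41] F [-0.9 -0.4 -1.2] w 0.0351 gf 39.9
to go [-0.0362 -0.6499  0.0008] turn/90 -0.0015
tilt fix/90 [ 0.0002 -0.0004  0.    ]
```

>>> carry_out([
  {"delta_pos": [-0.001, -0.02, 0], "angular": [0, 0, 0]},
  {"delta_pos": [-0.002, -0.04, 0], "angular": [0, 0, 0]},
  {"delta_pos": [-0.003, -0.05, 0], "angular": [0, 0, 0]},
  {"delta_pos": [-0.003, -0.05, 0], "angular": [0, 0, 0]},
  {"delta_pos": [-0.003, -0.05, 0], "angular": [0, 0, 0]},
])

```text
time_s: 25.8
tcp_pos: [0.5307, 0.1274, 0.3288]
tool_rot: [-0.001, -0.076, 0.997, -0.0]
wrist_force: [0.4, -0.1, -0.4]
grip_width: 0.0351
grip_force: 39.9
```

>>> carry_out([
  {"delta_pos": [-0.003, -0.05, 0], "angular": [0, 0, 0]},
  {"delta_pos": [-0.003, -0.05, 0], "angular": [0, 0, 0]},
  {"delta_pos": [-0.003, -0.05, 0], "angular": [0, 0, 0]},
  {"delta_pos": [-0.003, -0.05, 0], "angular": [0, 0, 0]},
  {"delta_pos": [-0.003, -0.05, 0], "angular": [0, 0, 0]},
])

```text
time_s: 26.42
tcp_pos: [0.5152, -0.1221, 0.329]
tool_rot: [-0.001, -0.076, 0.997, 0.0]
wrist_force: [0.1, 0.1, 0.1]
grip_width: 0.0348
grip_force: 39.9
```

>>> carry_out([
  {"delta_pos": [-0.003, -0.05, 0], "angular": [0, 0, 0]},
  {"delta_pos": [-0.003, -0.05, 0], "angular": [0, 0, 0]},
  {"delta_pos": [-0.002, -0.045, 0], "angular": [0, 0, 0]},
  {"delta_pos": [-0.001, -0.03, 0], "angular": [0, 0, 0]},
  {"delta_pos": [0, -0.014, 0], "angular": [0, 0, 0]},
])

```text
time_s: 27.05
tcp_pos: [0.5063, -0.3105, 0.3287]
tool_rot: [-0.001, -0.075, 0.997, 0.001]
wrist_force: [0.4, 0.7, 0.5]
grip_width: 0.035
grip_force: 39.9
```

>>> carry_out([
  {"delta_pos": [0, 0, 0], "angular": [0, 0, 0]},
  {"delta_pos": [0, 0, -0.03], "angular": [0, 0, 0]},
  {"delta_pos": [0, 0, -0.04], "angular": [0, 0, 0]},
  {"delta_pos": [0, 0, -0.04], "angular": [0, 0, 0]},
  {"delta_pos": [0, 0, -0.03], "angular": [0, 0, 0]},
])

```text
time_s: 27.68
tcp_pos: [0.5074, -0.3068, 0.1883]
tool_rot: [-0.0, -0.077, 0.997, 0.001]
wrist_force: [-0.1, 0.1, -0.6]
grip_width: 0.035
grip_force: 39.9
```

>>> carry_out([
  {"delta_pos": [0, 0, -0.02], "angular": [0, 0, 0]},
  {"delta_pos": [0, 0, -0.004], "angular": [0, 0, 0]},
  {"delta_pos": [0, 0, 0], "angular": [0, 0, 0]},
  {"delta_pos": [0, 0, 0], "angular": [0, 0, 0]},
  {"delta_pos": [0, 0, 0], "angular": [0, 0, 0]},
])

```text
time_s: 28.3
tcp_pos: [0.5085, -0.3092, 0.167]
tool_rot: [0.001, -0.076, 0.997, -0.0]
wrist_force: [-0.2, 0.3, -0.7]
grip_width: 0.0346
grip_force: 39.9
```

Run:
```python
from h import *
st((.5075,-.310,.165),98.6)
t=bot.sense()['tcp_pos'];m=t-[0,0,.028];print("pred mid",proj("scene",m),"lens",proj("scene",[.5265,-.429,.1365]))
a=bot.read_camera("scene");cv2.imwrite('pics/sc3.png',a[:,:,::-1])
cv2.imwrite('pics/i.png',cv2.resize(a[110:260,180:340],(640,600),interpolation=2)[:,:,::-1])
```

```text
t 28.3 tcp [ 0.5085 -0.3092  0.167 ] yawY 98.74 z [ 1.5e-03 -7.0e-04 -1.0e+00] q [-0.55  0.33 -0.17  1.07  0.   -0.7 ] F [-0.2  0.3 -0.7] w 0.0346 gf 39.9
to go [-0.001  -0.0008 -0.002 ] turn/90 -0.0016
tilt fix/90 [0.0004 0.001  0.    ]
pred mid [249.5305401  175.53826539] lens [223.31416084 161.58658936]
```

View pics/i.png

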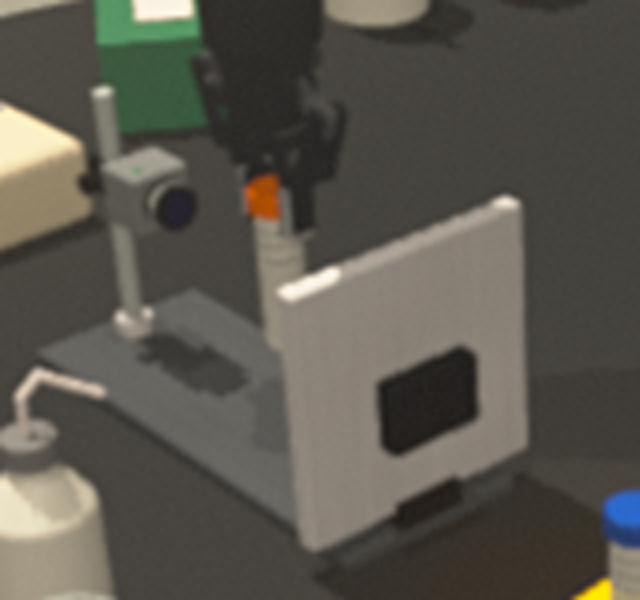

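The sample hangs upright between the lens (crop 174,206) and the panel. I check for scene height bias using the known heights of the post top and panel corners.

Run:
```python
from h import *
print("post top",proj("scene",[.5382,-.5074,.2]).round(1),"obs ~",205.9,132.6)
# panel back-top corners (thickness ~?) face corners
print("panel face top far(low x)",proj("scene",[.3999,-.2056,.202]).round(1),"near",proj("scene",[.5752,-.1792,.202]).round(1),"obs (305.5,159.5) (250,182)")
t=bot.sense()['tcp_pos']
print("tube top c",proj("scene",t+[0,0,.0295]),"cap bottom c",proj("scene",t+[0,0,.0135]))
s=cv2.imread('pics/sc3.png')[:,:,::-1]
for c,st_ in blobs(s,(3,150,80),(18,255,255),(235,145,265,170),15): print("orange",c,st_)
# edges of tube at two heights below
for dz in(-.005,-.02,-.035):
    u=proj("scene",t+[0,0,dz]);r=int(round(u[1]));c=int(u[0]);e=np.diff(s[r,c-12:c+12].mean(1));a,b=e.argmax(),e.argmin();print(u.round(1),(a+b)/2+.5+c-12,b-a)
for dz in(0,.003,.006): 
    L=np.array([.5265,-.429,.1365+dz]);print(dz,proj("scene",L).round(1))
```

```text
post top [204.5 131.6] obs ~ 205.9 132.6
panel face top far(low x) [305.2 157.1] near [248.  180.2] obs (305.5,159.5) (250,182)
tube top c [247.65214638 155.45071725] cap bottom c [248.19941339 161.1469644 ]
orange [245.43902439 158.79268293] [ 6  8  9 12 82]
[248.8 167.6] 248.0 9
[249.3 172.8] 249.5 12
[249.8 178. ] 256.5 -6
0 [223.3 161.6]
0.003 [223.2 160.6]
0.006 [223.1 159.6]
```

>>> carry_out([
  {"delta_pos": [-0.0012, -0.0008, 0.001], "angular": [0, 0, 0]},
  {"delta_pos": [0, 0, 0], "angular": [0, 0, 0]},
  {"delta_pos": [0, 0, 0], "angular": [0, 0, 0]},
  {"delta_pos": [0, 0, 0], "angular": [0, 0, 0]},
  {"delta_pos": [0, 0, 0], "angular": [0, 0, 0]},
])

```text
time_s: 28.98
tcp_pos: [0.5068, -0.3097, 0.1669]
tool_rot: [0.0, -0.076, 0.997, 0.0]
wrist_force: [0.3, 0.2, -0.4]
grip_width: 0.0348
grip_force: 39.9
```

>>> carry_out([
  {"delta_pos": [0, 0, 0], "angular": [0, 0, 0]},
  {"delta_pos": [0, 0, 0], "angular": [0, 0, 0]},
  {"delta_pos": [0, 0, 0], "angular": [0, 0, 0]},
  {"delta_pos": [0, 0, 0], "angular": [0, 0, 0]},
  {"delta_pos": [0, 0, 0], "angular": [0, 0, 0]},
])

```text
time_s: 29.6
tcp_pos: [0.5067, -0.3097, 0.167]
tool_rot: [0.0, -0.076, 0.997, 0.0]
wrist_force: [0.4, 0.4, -0.8]
grip_width: 0.0346
grip_force: 39.9
```

```bash
python3 -c "
from h import *
st((.507,-.310,.168),98.6);print(abs(bot.sense()['dq']).max())
"
```

```text
t 29.6 tcp [ 0.5067 -0.3097  0.167 ] yawY 98.74 z [ 2.e-04  2.e-04 -1.e+00] q [-0.55  0.33 -0.17  1.07  0.   -0.7 ] F [ 0.4  0.4 -0.8] w 0.0346 gf 39.9
to go [ 0.0003 -0.0003  0.001 ] turn/90 -0.0015
tilt fix/90 [-0.0001  0.0001  0.    ]
0.0012133847229708601
```

Still, upright and in place, so I hand it in.

```bash
python3 -c "
from rig import bot
print(bot.sign_off())"
```

```text
the job is handed in; nothing more can be done
None
```

I handed the job in at 29.6 s. The blank is fully down in hole 1 and the control in hole 2. The sample is held by its cap, upright and still, within about 3 mm of the viewing point by my camera measurements. The green tube is still in the heater.

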